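Clamp a part for measuring with a breaking-type torque wrench

ROBOT

A 6-joint arm with a two-finger parallel gripper is mounted at the origin on the work surface. World frame = base frame: x ahead of the robot, y to its left, z up, the work surface at z = 0. Lengths are in m, angles in rad, forces in N, time in s.
With the tool pointing down it reaches from about 0.3 to 0.875 m from the base axis. Payload 6.4 kg.
Tool frame: the origin (TCP) lies at the very end of the fingers, on their centre line; the grasp point (between the pads) lies ctrl.hold_point_z behind it (ctrl.hold_point_z is the distance from the TCP to the grasp point, in m); z points along the fingers, y is the direction in which the jaws open and shut (so a half turn about z gives the same grasp; the last joint's range is limited). The gripper opens to 85 mm and grips with 20 to 120 N. Pads are 22 mm wide; open, the fingers measure 114 mm over their backs; the gripper's body (76 mm by 85 mm) begins 54 mm behind the grasp point. The pads swing forward as they close: fully open they stand 13 mm farther back than shut.
Start: joints at [1.127, 0.181, 1.607, -0, 1.354, -0.206], TCP at [0.135, 0.559, 0.231] pointing down, gripper open.
Joint ranges: [-2.99, 2.99], [-0.89, 2.07], [0.3, 2.58], [-1.14, 4.28], [0, 2.63], [-3.12, 3.12]. Speed limits (rad/s): [2.57, 2.57, 3.01, 3.14, 3.14, 3.14].

INTERFACE

Orientations are given as a unit quaternion [w, x, y, z].
In Python, from station import ctrl, cams, search_frame, silhouettes gives the robot as it stands. Calls block until the motion is done:
- ctrl.move_to(position, orientation): joint-space move of the TCP to a pose.
- ctrl.movel(position, feed=0.15, ori=None): straight line of the TCP; ori=None keeps the orientation; feed is the mean speed in m/s.
- ctrl.movej(angles): joint-space move.
- ctrl.release() and ctrl.close(f_grip=None): open the fingers fully, or close them until they stop; f_grip is the grip in N (None keeps the last).
- ctrl.dwell(seconds).
- ctrl.inverse_kinematics(position, orientation): joint angles nearest the present ones, or None.
- ctrl.get_obs(): the state.
- cams.camera(name): name is "side" or "top"; returns a dict with "image" (384x512x3 uint8, blue, green, red), "depth" (384x512 float32, m along the optical axis (not along the pixel's ray), 0 where there is no reading), "fx", "fy", "cx", "cy" (pixels), "position" and "rotation" of the camera in the world. Camera axes: x right, y down, z forward; pixel columns grow to the right and rows downward; lengths in m; the calibration is good to about 2 mm. A picture is of the moment at which its call begins.
A pose or a line that the arm cannot do raises ctrl.PlanningError and nothing moves.
- ctrl.close_job(): hands the job in, once; it reports no verdict.
Trained networks look in the newest picture that a camera, given by its name, has taken for a name from the list of things; names that differ only in an ending like _2 or _b are one class to them, and where a whole thing is asked for, a point or a joint stands for the part that bears it (a point fixed in the world has none). Each returns a list of dicts, best first, with "conf" (0 to 1); they miss things now and then, are a little off and sometimes report something else, mostly with a low value. They report only what shows in the picture. A call takes as long as a camera call. They do not tell look-alikes from the thing itself.
- search_frame(camera, thing): "xy" ([column, row] in pixels, amid what is visible of it).
- silhouettes(camera, thing): "mask" (384x512 bool, what is visible of it) and "xy" ([column, row] in pixels, amid what is visible of it).
The state is a dict: "time_s": time; "joint_pos": joint angles; "qd": joint speeds; "joint_torque": joint torques, N m; "eef_pos": TCP position; "tcp_rot": TCP orientation; "ft_force": force on the tool from outside, world axes, zero at the start; "wrist_torque": the same for the moment, N m; "finger_gap": finger opening in m.
Only numpy, scipy, OpenCV 4.12 (cv2) and the standard library are available. Lean on these libraries where they do the work, as an engineer would, in place of code of your own. Each camera call takes 0.05 s, during which the arm holds its last target. There are 200 camera calls.

TASK

Slide the machined aluminium part gently along the fixture plate, under the clamp strap, until its long end is fully home and flush against the steel stop block. Then, with the part staying home, tighten the clamp nut: swing the torque wrench that sits on it clockwise (seen from above) by its black handle until the wrench's breaking joint gives, and stop there, with the joint bent by some 5 to 9 degrees and not driven on; let go and leave the other things alone.

Things in the scene. Friction and masses are not known exactly. Their poses are not given: they have to be found in the camera images.
- fixture: Grey metal plate with small dark holes, 360 x 420 x 20 mm, fixed to the bench. Origin: centre of its underside, top at z = 0.020; x points away from the robot towards the stop, y left, z up. The stud with nut and wrench stands at its (0.070, -0.040). Everything on the plate stays less than 70 mm above the plate's top.
- part: Loose aluminium part, 0.25 to 0.5 kg. Base 110 (x) x 60 (y) x 16 mm; on its robot-side end a block 30 (x) x 40 (y) mm rises to 50 mm above the plate, its rear face level with the base's (x = -0.055). Origin: centre of the underside; x towards the stop, front face at +0.055. Starts 35 to 60 mm short of home, turned up to 0.15 rad; off-centre rubbing can jam it askew, so square it first.
- home (a point): Where the part's origin is when it is fully home: a point on the plate's top, 55 mm in front of the stop face, at fixture (0.065, 0.060, 0.020); axes as the fixture's.
- head_axis (a point): Centre of the round wrench head (48 mm across) on the nut's vertical axis, 68 mm above the bench; turns with the head: its -x points along the straight wrench to the handle. The nut turns easily (0.25 N m, about 1.5 N at the grip) for a first 0.2 to 0.6 rad, which cannot be seen, then meets its seat and stiffens within about 0.1 rad.
- grip (a point): Centre of the black rubber handle grip: a bar 120 mm long, 25 mm wide, 24 mm high, level, its centre 64 mm above the bench and 185 mm from the nut axis while straight; x along the bar towards the wrench head, z up. It turns with the handle.
- ring_gauge: Loose steel ring 50 mm across, 18 mm high, on the plate; leave it. Origin: centre of its underside.
- step_block: Loose dark stepped block 30 x 30 x 36 mm on the plate; leave it. Origin: centre of its underside.
- pin_gauge: Loose upright steel pin 22 mm across, 40 mm high, on the plate; leave it. Origin: centre of its underside.
- stop: The stop block: steel, 20 x 100 x 30 mm high, fixed on the plate. Origin: centre of its underside; its face towards the part is at x = -0.010.
- mouse: Loose computer mouse on the bench, 62 x 105 x 30 mm, right of the plate; leave it. Origin: centre of its underside.
- tape_roll: Loose tape roll 90 mm across, 22 mm high, on the bench left of the plate; leave it. Origin: centre of its underside.
- calliper: Loose calliper, 210 mm long, flat on the bench right of the plate; leave it. Origin: middle of its beam.
- screwdriver: Loose screwdriver lying on the bench left of the plate; leave it.
- strap_tip (a point): Middle of the left end of the dark clamp strap's underside, at fixture (0.070, 0.050), 18 mm above the plate's top. The fixed strap, 30 mm wide and 14 mm thick, runs from here along the fixture's -y over the stud; the part's base slides below it with 2 mm to spare.
- knuckle (a point): The wrench's breaking  a vertical knuckle (26 mm across) 50 mm from the nut axis, 135 mm from the grip centre. Straight at first; holds until 1.3 N m (9.6 N sideways at the grip centre), then gives: the push stops rising and the handle bends clockwise at a steady push, staying where left. Bend = angle between grip x and head_axis x; under 0.05 rad is not given, past 0.20 overrun; end stop at 0.30.
Mind the look-alikes: they are no part of the job. What is meant by the part is not pink, and is the smaller of those in its own colour.

How it is judged:
By the outcome, as a careful person would: the job done as asked, in the order asked, and still so for the second after the job is handed in, with the robot touching nothing.
It also fails if it takes over 70 s, if anything falls off the work surface, if the arm or the gripper's body presses on something with over 40 N, if the wrist force passes 120 N, or if a joint passes its speed limit or range.

## Working session

There is one attempt and no reset: what is moved stays moved. The work goes in short steps, each a Python script; the robot and the scene stay as the last script left them, time stands still between calls to the robot, and variables do not carry over. Pictures are saved under pics/ and viewed, on a budget of 10 in all, crops included, one or two more only if the job needs it, and the job is handed in when it is done.

```bash
ls; mkdir -p pics
cat > h.py <<'E'
import numpy as np, cv2
from station import ctrl, cams, search_frame, silhouettes
def pts(c, m):
    v,u=np.nonzero(m&(c["depth"]>0)); d=c["depth"][v,u]
    p=np.c_[(u-c["cx"])/c["fx"]*d,(v-c["cy"])/c["fy"]*d,d]
    return p@np.array(c["rotation"]).T+np.array(c["position"])
def proj(c,P):
    q=(np.array(P)-c["position"])@np.array(c["rotation"]); return [c["fx"]*q[0]/q[2]+c["cx"],c["fy"]*q[1]/q[2]+c["cy"]]
E
python3 - <<'E'
from h import *
im=[]
for n in ("top","side"):
    c=cams.camera(n); print(n,c["fx"],c["position"],np.round(c["rotation"],3).tolist())
    cv2.imwrite(f"pics/{n}0.png",cv2.resize(c["image"],(768,576),interpolation=cv2.INTER_CUBIC))
    for t in ("part","fixture","head_axis","grip","knuckle","stop","strap_tip","ring_gauge","step_block","pin_gauge"):
        for s in silhouettes(n,t)[:4]:
            p=pts(c,s["mask"]); print(t,round(s["conf"],2),np.round(s["xy"]),len(p),np.round(np.median(p,0),3) if len(p) else "")
o=ctrl.get_obs();print(o["time_s"],o["tcp_rot"],o["ft_force"],ctrl.hold_point_z)
E
```

```text
pics
top 496.7118560547002 [0.23934263 0.02747341 1.8454545 ] [-0.057, 0.71, -0.699, 0.065]Traceback (most recent call last):
  File "<stdin>", line 8, in <module>
  File "h.py", line 6, in pts
    return p@np.array(c["rotation"]).T+np.array(c["position"])
           ~^~~~~~~~~~~~~~~~~~~~~~~~~~
ValueError: matmul: Input operand 1 has a mismatch in its core dimension 0, with gufunc signature (n?,k),(k,m?)->(n?,m?) (size 4 is different from 3)
```

```bash
cat > h.py <<'E'
import numpy as np, cv2
from scipy.spatial.transform import Rotation as R
from station import ctrl, cams, search_frame, silhouettes
def rot(c): return R.from_quat(c["rotation"],scalar_first=True).as_matrix()
def pts(c, m):
    v,u=np.nonzero(m&(c["depth"]>0)); d=c["depth"][v,u]
    p=np.c_[(u-c["cx"])/c["fx"]*d,(v-c["cy"])/c["fy"]*d,d]
    return p@rot(c).T+np.array(c["position"])
def proj(c,P):
    q=(np.array(P)-c["position"])@rot(c); return np.array([c["fx"]*q[...,0]/q[...,2]+c["cx"],c["fy"]*q[...,1]/q[...,2]+c["cy"]]).T
E
python3 - <<'E'
from h import *
im=[]
for n in ("top","side"):
    c=cams.camera(n); print(n,c["fx"],c["position"],np.round(c["rotation"],3).tolist())
    cv2.imwrite(f"pics/{n}0.png",cv2.resize(c["image"],(768,576),interpolation=cv2.INTER_CUBIC))
    for t in ("part","fixture","head_axis","grip","knuckle","stop","strap_tip","ring_gauge","step_block","pin_gauge"):
        for s in silhouettes(n,t)[:4]:
            p=pts(c,s["mask"]); print(t,round(s["conf"],2),np.round(s["xy"]),len(p),np.round(np.median(p,0),3) if len(p) else "")
o=ctrl.get_obs();print(o["time_s"],o["tcp_rot"],o["ft_force"],ctrl.hold_point_z)
E
```

```text
top 496.7118560547002 [0.23934263 0.02747341 1.8454545 ] [-0.057, 0.71, -0.699, 0.065]
part 0.97 [208. 254.] 1022 [0.298 0.206 0.025]
part 0.84 [155. 140.] 499 [0.735 0.424 0.017]
part 0.8 [228. 168.] 416 [0.622 0.134 0.038]
fixture 0.84 [248. 175.] 10072 [0.589 0.061 0.021]
head_axis 0.86 [275. 173.] 444 [ 0.588 -0.041  0.073]
grip 0.7 [280. 182.] 346 [ 0.56  -0.067  0.073]
grip 0.62 [246. 154.] 245 [0.67  0.07  0.052]
knuckle 0.86 [278. 180.] 517 [ 0.585 -0.048  0.073]
stop 0.49 [230. 137.] 148 [0.725 0.127 0.049]
strap_tip 0.56 [241. 154.] 240 [0.67  0.074 0.052]
ring_gauge 0.44 [286. 139.] 145 [ 0.741 -0.078  0.034]
step_block 0.59 [283. 183.] 350 [ 0.556 -0.074  0.073]
step_block 0.57 [250. 176.] 10032 [0.588 0.063 0.021]
step_block 0.26 [244. 155.] 253 [0.67  0.07  0.052]
pin_gauge 0.52 [198. 172.] 27 [0.599 0.245 0.06 ]
side 412.5299403141916 [0.09637272 0.9762075  0.85016536] [0.092, -0.205, 0.869, -0.442]
part 0.98 [213. 215.] 638 [0.614 0.147 0.035]
part 0.91 [117. 267.] 901 [0.738 0.433 0.015]
part 0.77 [293. 263.] 1599 [0.315 0.229 0.022]
fixture 0.84 [230. 215.] 9377 [0.571 0.115 0.019]
fixture 0.26 [183. 204.] 262 [0.727 0.143 0.045]
head_axis 0.86 [249. 180.] 569 [ 0.587 -0.048  0.068]
grip 0.58 [259. 178.] 379 [ 0.56  -0.064  0.069]
knuckle 0.69 [228. 212.] 9203 [0.571 0.113 0.019]
knuckle 0.65 [249. 180.] 463 [ 0.586 -0.046  0.069]
stop 0.78 [183. 205.] 270 [0.727 0.143 0.045]
strap_tip 0.61 [205. 197.] 206 [0.669 0.085 0.05 ]
ring_gauge 0.44 [216. 170.] 116 [ 0.742 -0.072  0.033]
step_block 0.52 [236. 243.] 159 [0.477 0.232 0.037]
step_block 0.48 [252. 177.] 509 [ 0.581 -0.051  0.068]
step_block 0.37 [205. 198.] 208 [0.669 0.086 0.05 ]
pin_gauge 0.56 [198. 235.] 102 [0.604 0.252 0.047]
1.2 [ 1.98032081e-06  1.18601731e-01  9.92941906e-01 -9.58760429e-06] [ 0.40399472 -0.33324689 -0.84450841] 0.0187
```

View pics/top0.png

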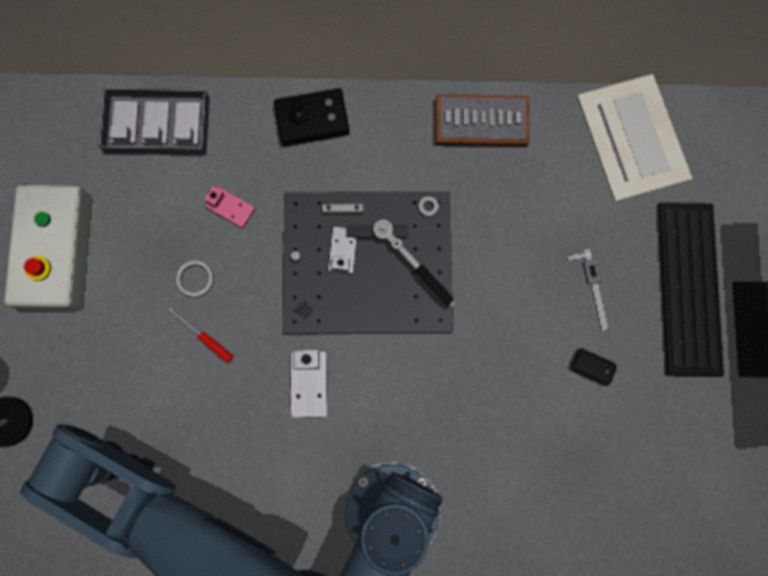

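View pics/side0.png

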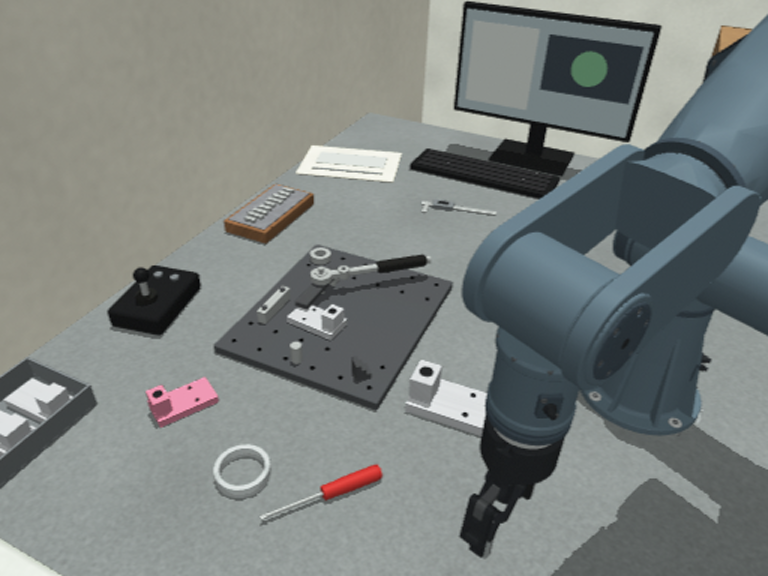

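```bash
cat >> h.py <<'E'
def rect(p):
    (c,s,a)=cv2.minAreaRect(p[:,:2].astype(np.float32)); return np.array(c),s,a
def best(n,t,near):
    c=cams.camera(n); L=silhouettes(n,t); out=[]
    for s in L:
        p=pts(c,s["mask"]); 
        if len(p)>10: out.append((np.linalg.norm(np.median(p,0)[:2]-near),p,s))
    return c,min(out,key=lambda x:x[0]) if out else None
E
python3 - <<'E'
from h import *
for n in ("top","side"):
    c=cams.camera(n); 
    A=pts(c,np.ones((384,512),bool))
    s=silhouettes(n,"fixture"); p=pts(c,s[0]["mask"]); p=p[abs(p[:,2]-.02)<.006]
    print(n,"fixture",rect(p), "z",np.median(p[:,2]))
    _,b=best(n,"part",[.615,.137]); p=b[1]; print("part z pct",np.percentile(p[:,2],[1,10,50,90,99]))
    print(" base",rect(p[(p[:,2]>.026)&(p[:,2]<.045)])); print(" boss",rect(p[p[:,2]>.06]))
    _,b=best(n,"stop",[.727,.135]); p=b[1];print(" stop",rect(p[p[:,2]>.04]))
    # wrench: everything high over plate region
    w=A[(A[:,2]>.055)&(A[:,2]<.085)&(A[:,0]>.4)&(A[:,0]<.69)&(A[:,1]>-.2)&(A[:,1]<.06)]
    print(" wrench",len(w),rect(w))
    m=np.zeros((384,512),bool)
    if n=="top":
        cr=c["image"][115:235,175:315]; cv2.imwrite("pics/crop1.png",cv2.resize(cr,(700,600),interpolation=cv2.INTER_CUBIC))
E
```

```text
top fixture (array([0.60114688, 0.07247616]), (0.3605344295501709, 0.42031553387641907), 1.100049376487732) z 0.020024090607046352
part z pct [0.01988234 0.02991842 0.03827203 0.07062546 0.07720208]
 base (array([0.62657964, 0.13315204]), (0.0613584965467453, 0.11285572499036789), 86.29505920410156)
 boss (array([0.58682203, 0.13596457]), (0.03926192596554756, 0.031688250601291656), 83.01795196533203)
 stop (array([0.72868925, 0.13491479]), (0.023544028401374817, 0.09765417873859406), 4.256747722625732)
 wrench 521 (array([ 0.59915859, -0.05507857]), (0.27551794052124023, 0.06739793717861176), 45.9266242980957)
side fixture (array([0.60540509, 0.07189178]), (0.36185407638549805, 0.4246622920036316), 1.464335322380066) z 0.018597695166765238
part z pct [0.01995276 0.02700427 0.03535378 0.06772536 0.07111709]
 base (array([0.62782001, 0.13515735]), (0.06176377460360527, 0.10818511992692947), 84.14720916748047)
 boss (array([0.58880204, 0.13613504]), (0.04174233600497246, 0.03089936263859272), 84.77835083007812)
 stop (array([0.73189288, 0.13630086]), (0.022587401792407036, 0.09853710234165192), 0.13783971965312958)
 wrench 577 (array([ 0.59610677, -0.04831012]), (0.2753475308418274, 0.05087001621723175), 45.57794189453125)
```

View pics/crop1.png

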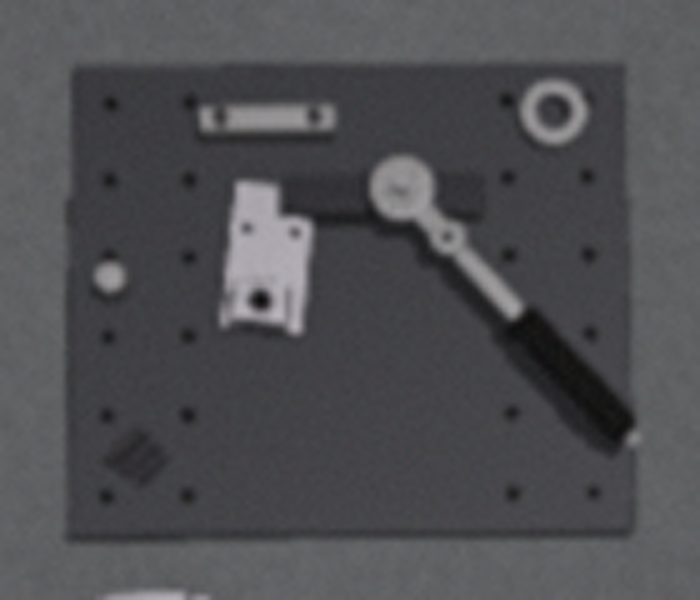

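The white part at top-view pixel (228,168) on the plate is the right one. It is not pink like the one at (155,140), and it is smaller than the white one on the bench at (208,254). The crop confirms this: boss hole at (260,300), stop at (267,118), wrench head at (402,188), grip around (575,375).

```bash
cat >> h.py <<'E'
YF=0.022; F=np.array([0.603,0.072])
def fx(x,y): return F+np.array([[np.cos(YF),-np.sin(YF)],[np.sin(YF),np.cos(YF)]])@[x,y]
def down(yaw,flip=False):   # tool y along world y turned by yaw
    return (R.from_euler('z',yaw+(np.pi if flip else 0))*R.from_quat([0,1,0,0])).as_quat(scalar_first=True)
E
python3 - <<'E'
from h import *
b=[.588,.136]; ya=-.09
q=down(ya); print(ctrl.inverse_kinematics([*b,.2],q))
ctrl.move_to([*b,.16],q); ctrl.movel([*b,.043],feed=.08)
o=ctrl.get_obs();f0=o["ft_force"];print(o["time_s"],f0,o["eef_pos"])
ctrl.close(25); o=ctrl.get_obs(); print(o["finger_gap"],o["ft_force"]-f0)
# square, then slide to ~8 mm short of home
t=fx(.065-.04,.060); d=fx(.065-.04-.033,.060)
ctrl.movel([*d,.043],feed=.03,ori=down(YF)); print(ctrl.get_obs()["ft_force"]-f0)
e=fx(.065-.04-.008,.060)
ctrl.movel([*e,.043],feed=.03); o=ctrl.get_obs(); print(o["ft_force"]-f0,o["eef_pos"],o["time_s"],o["finger_gap"])
for n in("top","side"):
    c,bb=best(n,"part",[.655,.134]); 
    if bb: p=bb[1]; print(n,rect(p[(p[:,2]>.026)&(p[:,2]<.045)]),bb[2]["xy"])
    if n=="side":
        cr=c["image"][130:280,130:330]; cv2.imwrite("pics/crop2.png",cv2.resize(cr,(800,600),interpolation=cv2.INTER_CUBIC))
E
```

```text
[ 3.08472381e-02  2.71436311e-01  1.56307043e+00 -4.44089210e-16
  1.30708591e+00 -1.44994909e+00]
5.6333 [0.1361121  0.84435303 0.7204464 ] [0.5885034  0.13606086 0.04364026]
0.03946428507650967 [-1.17843369 -1.68247986  3.23712475]
[-2.65008925 -1.21248821  5.30193375]
[-6.21799258 -0.37325593  6.43567368] [0.61775068 0.13261555 0.0433248 ] 7.4917 0.03964062330086947
top (array([0.7402795, 0.4475182]), (0.0663856565952301, 0.04433532431721687), 31.892837524414062) [154.3, 139.9]
side (array([0.66069853, 0.13782956]), (0.1132311224937439, 0.05922186002135277), 0.7168393731117249) [200.2, 212.4]
```

View pics/crop2.png

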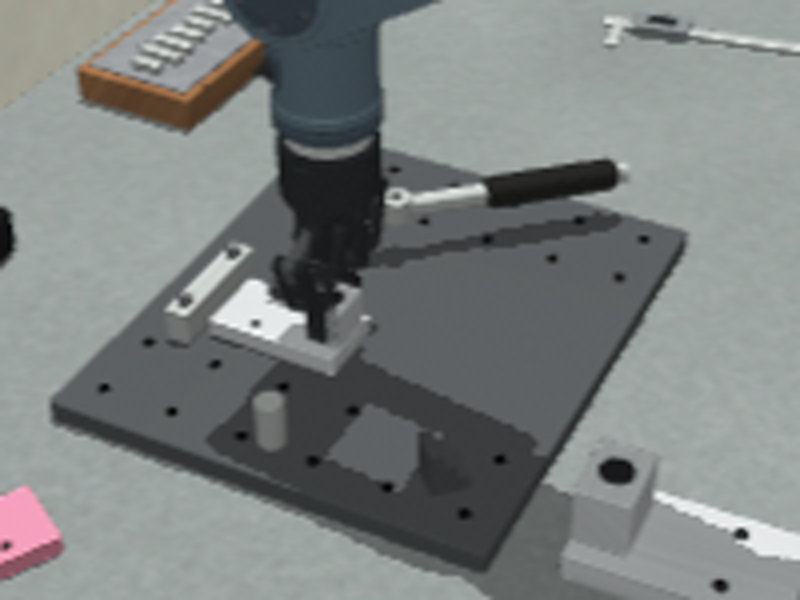

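The part is gripped, squared, and about 8 mm short of the stop face; the crop shows the gap around (205,325). Next I'll creep it to contact, then release and press it flush from behind.

Run:
```python
from h import *
def adv(p,f0,thr,n,step=.001):
    u=fx(1,0)-fx(0,0); L=[]
    for k in range(n):
        p=p.copy(); p[:2]+=u*step; ctrl.movel(p,feed=.02)
        f=(ctrl.get_obs()["ft_force"]-f0)[:2]@u; L.append(round(f,1))
        if f<-thr: break
    print(k+1,L,ctrl.get_obs()["eef_pos"]); return p
p=np.array([*fx(.017,.060),.043]); f0=np.array([.14,.84,.72])
p=adv(p,f0,18,15)
ctrl.release(); o=ctrl.get_obs(); print(o["ft_force"],o["time_s"])
p[2]=.12; ctrl.movel(p,feed=.15)
u=fx(1,0)-fx(0,0); p[:2]-=u*.06; ctrl.movel(p,feed=.15); ctrl.close(25)
p[2]=.030; ctrl.movel(p,feed=.1); ctrl.dwell(.1); o=ctrl.get_obs(); f0=o["ft_force"]; print("low",f0,o["eef_pos"])
p[:2]+=u*.020; ctrl.movel(p,feed=.05)
p=adv(p,f0,15,30)
p[:2]-=u*.03; ctrl.movel(p,feed=.1); p[2]=.17; ctrl.movel(p,feed=.2)
p=np.array([.4,.1,.3]);ctrl.movel(p,feed=.3)
for n in("top","side"):
    c,bb=best(n,"part",[.665,.134]); 
    if bb: q=bb[1]; print(n,rect(q[(q[:,2]>.026)&(q[:,2]<.045)]),bb[2]["xy"])
    cr=c["image"][130:280,130:330] if n=="side" else c["image"][115:235,175:315]; cv2.imwrite(f"pics/{n}3.png",cv2.resize(cr,None,fx=4,fy=4,interpolation=cv2.INTER_CUBIC))
    A=pts(c,np.ones((384,512),bool))
    w=A[(A[:,2]>.055)&(A[:,2]<.085)&(A[:,0]>.4)&(A[:,0]<.69)&(A[:,1]>-.2)&(A[:,1]<.06)]; print(" w",rect(w))
print(ctrl.get_obs()["time_s"])
```

```text
11 [np.float64(-7.6), np.float64(-7.4), np.float64(-7.0), np.float64(-8.0), np.float64(-7.8), np.float64(-7.2), np.float64(-6.6), np.float64(-6.7), np.float64(-11.8), np.float64(-14.6), np.float64(-20.0)] [0.62561779 0.1327761  0.04326329]
[0.29096712 0.09050574 0.69895102] 10.9583
low [0.11514307 0.53036475 0.61362001] [0.57046485 0.13131979 0.03093777]
16 [np.float64(0.1), np.float64(-0.1), np.float64(-0.4), np.float64(-0.6), np.float64(-0.2), np.float64(0.2), np.float64(-0.5), np.float64(-1.0), np.float64(-0.9), np.float64(0.4), np.float64(-0.8), np.float64(-4.7), np.float64(-7.6), np.float64(-11.4), np.float64(-14.1), np.float64(-17.5)] [0.60074751 0.13182555 0.02850096]
top (array([0.66376472, 0.13771655]), (0.1098136305809021, 0.06060701236128807), 1.1583722829818726) [226.7, 159.2]
 w (array([ 0.59975302, -0.05584744]), (0.2752300500869751, 0.07338487356901169), 46.378196716308594)
side (array([0.66865593, 0.13537768]), (0.11350803077220917, 0.0641239807009697), 0.2227187305688858) [202.5, 210.9]
 w (array([ 0.59309238, -0.04457912]), (0.27519550919532776, 0.04700541868805885), 45.49613952636719)
21.025
```

```bash
python3 -c "
import cv2,numpy as np
a=cv2.imread('pics/side3.png');b=cv2.imread('pics/top3.png')
a=cv2.resize(a[100:450,50:450],(440,385));b=cv2.resize(b[50:330,:],None,fx=.64,fy=.64)
o=np.zeros((600,800,3),np.uint8);o[:385,:440]=a;o[:b.shape[0],440:440+b.shape[1]]=b[:,:360];cv2.imwrite('pics/m3.png',o)"
```

```text
(no output)
```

View pics/m3.png

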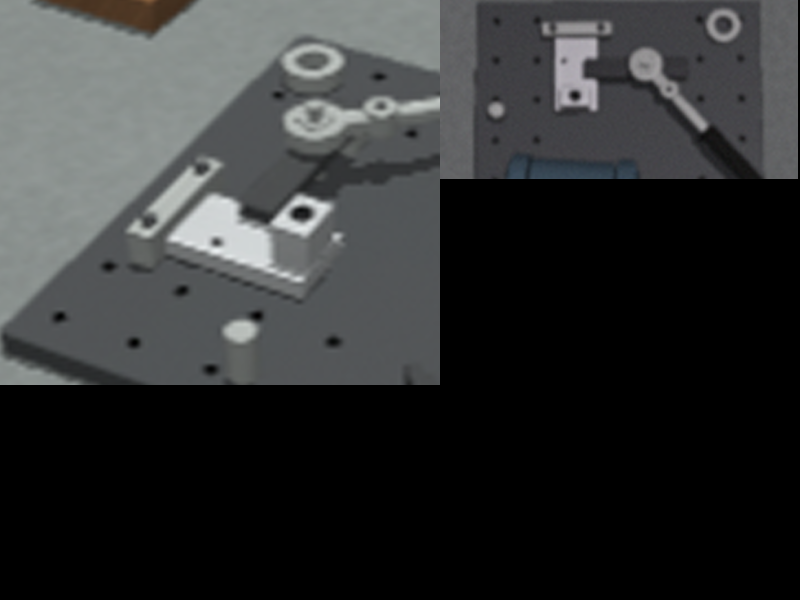

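The part looks home and square: fitted yaw is about 1.1° against the plate's 1.1–1.4°, and the force ramped up against the stop. The front edge at (195,220) in the left view touches the stop. Next is the wrench: push the grip from its outer side with closed fingers along the arc.

```bash
cat >> h.py <<'E'
H=fx(.070,-.040)
def arc(a,off,z=.048):  # a: wrench line angle (handle at -(cos a,sin a)); off: TCP distance behind grip line
    r=-np.array([np.cos(a),np.sin(a)]); t=np.array([r[1],-r[0]])
    return np.array([*(H+.185*r-t*off),z]), down(a-np.pi/2), t
E
python3 - <<'E'
from h import *
a=np.radians(46)
p,q,t=arc(a,.05); p[2]=.15
ctrl.move_to(p,q); p[2]=.048; ctrl.movel(p,feed=.12); ctrl.dwell(.15)
f0=ctrl.get_obs()["ft_force"]; np.save("f0.npy",f0); print(f0,ctrl.get_obs()["time_s"])
k=0
for i in range(100):
    off=max(.05-.0025*(i+1),.026); 
    if off==.026: a-=.013
    p,q,t=arc(a,off); ctrl.movel(p,feed=.04,ori=q); o=ctrl.get_obs()
    fn=-(o["ft_force"]-f0)[:2]@t
    e=o["eef_pos"][:2]-H; print(f"{a:.3f} off{off:.3f} f{fn:.1f} e{np.degrees(np.arctan2(-e[1],-e[0])):.2f} |",end=" ")
    if fn>8 or a<.0: break
print(o["time_s"],o["eef_pos"],a,off)
E
```

```text
[ 0.18745627 -0.98922955 -0.55223877] 23.4333
0.803 off0.048 f-2.0 e60.38 | 0.803 off0.045 f-2.2 e59.60 | 0.803 off0.043 f-0.6 e58.87 | 0.803 off0.040 f0.5 e58.14 | 0.803 off0.038 f-1.2 e57.40 | 0.803 off0.035 f-0.6 e56.65 | 0.803 off0.033 f-0.8 e55.90 | 0.803 off0.030 f-0.5 e55.15 | 0.803 off0.028 f-0.4 e54.40 | 0.790 off0.026 f-1.7 e53.14 | 0.777 off0.026 f-0.9 e52.46 | 0.764 off0.026 f-0.6 e51.71 | 0.751 off0.026 f-0.7 e50.98 | 0.738 off0.026 f-0.2 e50.25 | 0.725 off0.026 f-0.5 e49.46 | 0.712 off0.026 f-0.6 e48.70 | 0.699 off0.026 f-1.6 e47.94 | 0.686 off0.026 f-1.3 e47.19 | 0.673 off0.026 f-1.0 e46.45 | 0.660 off0.026 f-0.9 e45.71 | 0.647 off0.026 f-0.2 e44.97 | 0.634 off0.026 f-0.9 e44.22 | 0.621 off0.026 f-0.7 e43.48 | 0.608 off0.026 f-0.5 e42.72 | 0.595 off0.026 f-0.7 e42.00 | 0.582 off0.026 f-0.6 e41.25 | 0.569 off0.026 f-1.1 e40.51 | 0.556 off0.026 f-0.8 e39.75 | 0.543 off0.026 f-1.2 e39.01 | 0.530 off0.026 f-1.8 e38.26 | 0.517 off0.026 f-1.7 e37.52 | 0.504 off0.026 f-0.7 e36.78 | 0.491 off0.026 f-1.0 e36.03 | 0.478 off0.026 f-2.2 e35.28 | 0.465 off0.026 f0.0 e34.53 | 0.452 
[... 345 characters left out ...]
e25.63 | 0.296 off0.026 f-1.7 e24.88 | 0.283 off0.026 f-1.4 e24.13 | 0.270 off0.026 f-1.3 e23.40 | 0.257 off0.026 f-1.2 e22.65 | 0.244 off0.026 f-1.4 e21.90 | 0.231 off0.026 f-0.2 e21.16 | 0.218 off0.026 f-1.9 e20.43 | 0.205 off0.026 f-1.3 e19.68 | 0.192 off0.026 f-1.5 e18.93 | 0.179 off0.026 f-1.6 e18.19 | 0.166 off0.026 f1.4 e17.58 | 0.153 off0.026 f4.8 e17.09 | 0.140 off0.026 f6.9 e16.44 | 0.127 off0.026 f6.8 e15.72 | 0.114 off0.026 f6.3 e14.98 | 0.101 off0.026 f7.6 e14.24 | 0.088 off0.026 f7.3 e13.50 | 0.075 off0.026 f7.5 e12.76 | 0.062 off0.026 f7.2 e12.01 | 0.049 off0.026 f7.8 e11.27 | 0.036 off0.026 f8.3 e10.54 | 40.4333 [ 0.49042926 -0.00056563  0.0483026 ] 0.035851455917391015 0.026
```

Force rose sharply and then went flat from about e = 16.4°, so the joint has probably given already. I'll hold still and measure.

Run:
```python
from h import *
for n in("top","side"):
    c=cams.camera(n); A=pts(c,np.ones((384,512),bool))
    w=A[(A[:,2]>.06)&(A[:,2]<.080)&(A[:,0]>.4)&(A[:,0]<.70)&(A[:,1]>-.2)&(A[:,1]<.06)]; print(n,len(w),rect(w))
    for t in("grip","knuckle","head_axis"): print(t,[(round(s["conf"],2),np.round(s["xy"])) for s in search_frame(n,t)[:2]])
    uv=proj(c,np.array([*H,.068])); print("H px",uv)
    u,v=uv.astype(int)
    if n=="top": cr=c["image"][v-40:v+80,u-80:u+60]; a=cv2.resize(cr,(560,480),interpolation=cv2.INTER_CUBIC)
    else: cr=c["image"][v-50:v+60,u-70:u+110]; b=cv2.resize(cr,(800,489),interpolation=cv2.INTER_CUBIC)
cv2.imwrite("pics/t4.png",a);cv2.imwrite("pics/s4.png",b)
```

```text
top 242 (array([0.57240462, 0.03382082]), (0.07825065404176712, 0.2412196844816208), 80.4773178100586)
grip [(0.5, array([256., 206.]))]
knuckle []
head_axis [(0.78, array([258., 162.]))]
H px [254.88746899 152.36676205]
side 588 (array([0.56155628, 0.02560475]), (0.2754831314086914, 0.05115991458296776), 3.4845612049102783)
grip [(0.61, array([257., 195.])), (0.29, array([299., 139.]))]
knuckle []
head_axis [(0.72, array([250., 193.])), (0.72, array([227., 216.]))]
H px [213.93594238 182.69321507]
```

View pics/s4.png

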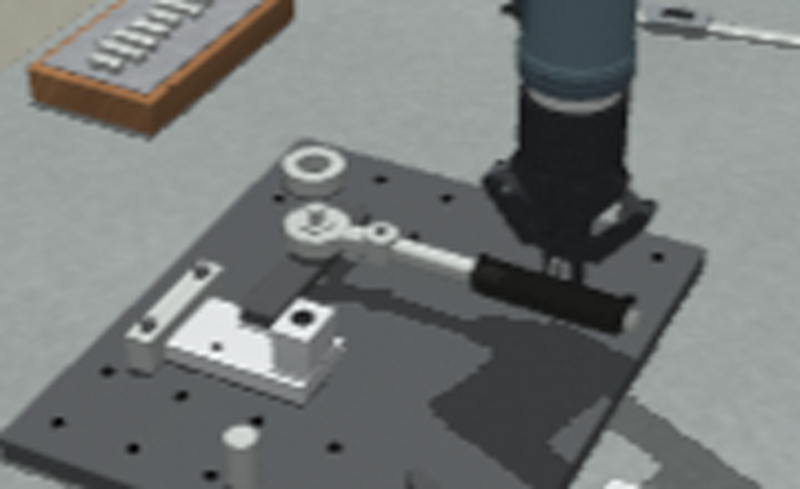

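View pics/t4.png

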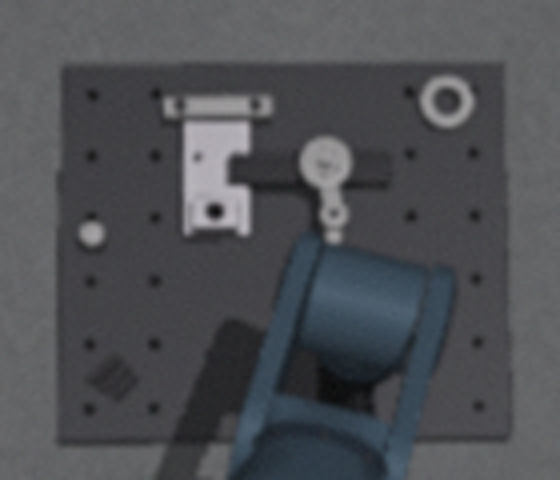

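```bash
cat > meas.py <<'E'
from h import *
def meas(n):
    c=cams.camera(n); im=c["image"]; A=pts(c,np.ones((384,512),bool)); 
    v,u=np.nonzero(c["depth"]>0); col=im[v,u].mean(1)
    d=A[:,:2]-H; r=np.hypot(*d.T); ok=(A[:,2]>.058)&(A[:,2]<.085)&(A[:,0]<.72)&(A[:,0]>.44)&(A[:,1]<.08)&(A[:,1]>-.08)
    hd=ok&(r<.030)&(A[:,2]>.062); hc=sum(cv2.minEnclosingCircle(A[hd][:,:2].astype(np.float32))[:1],())
    kn=ok&(r>.034)&(r<.064)
    ha=ok&(r>.075)&(r<.118)   # bright shaft
    al=ok&(r>.075)&(r<.25)&(d[:,1]>-.035)
    k=A[kn][:,:2].mean(0)
    def ang(P): x,y=cv2.fitLine(P.astype(np.float32),cv2.DIST_HUBER,0,.01,.01)[:2].ravel(); return np.degrees(np.arctan2(y,x)*1)
    e=k-hc; far=A[ok&(r>.118)&(r<.24)][:,:2].mean(0)
    print(n,hd.sum(),kn.sum(),ha.sum(),al.sum(),"H",H.round(4),"hc",np.round(hc,4),"k",k.round(4),"head ang",np.degrees(np.arctan2(-e[1],-e[0])).round(1),
      np.degrees(np.arctan2(*(H-k)[::-1])).round(1),"handle ang",ang(A[al][:,:2]),"far",far.round(4),"k-far",np.degrees(np.arctan2(*(k-far)[::-1])).round(1))
E
python3 - <<'E'
from meas import *
meas("side"); meas("top")
# raw pixel check on side picture, backprojected to z=.07
c=cams.camera("side"); Rm=rot(c)
def bp(cx,cy,z):
    u=143+cx/4.444; v=132+cy/4.444
    d=Rm@np.array([(u-c["cx"])/c["fx"],(v-c["cy"])/c["fy"],1]); return (c["position"]+d*(z-c["position"][2])/d[2])[:2]
for nm,x,y,z in(("head",317,219,.08),("kn",380,232,.076),("g0",484,272,.07),("g1",622,310,.07)): print(nm,bp(x,y,z).round(4))
E
```

```text
side 132 61 65 371 H [0.6739 0.0335] hc [0.6725 0.0327] k [0.625 0.03 ] head ang 3.2 4.1 handle ang -3.4024851 far [0.4949 0.0281] k-far 0.8
top 135 55 1 52 H [0.6739 0.0335] hc [0.6702 0.033 ] k [0.6316 0.0276] head ang 8.0 8.1 handle ang 23.358438 far [0.4617 0.0275] k-far 0.0
head [0.6678 0.0406]
kn [0.6222 0.0288]
g0 [0.5375 0.0302]
g1 [0.4334 0.0255]
```

Run:
```python
from meas import *
a=.0359
p,q,t=arc(a,.055); ctrl.movel(p,feed=.12); p[2]=.16; ctrl.movel(p,feed=.2)
p=np.array([.40,-.30,.25]); ctrl.move_to(p,q); print(ctrl.get_obs()["time_s"],ctrl.get_obs()["ft_force"])
meas("side"); meas("top")
ims=[]
for n in("side","top"):
    c=cams.camera(n); u,v=proj(c,np.array([*H,.068])).astype(int)
    cr=c["image"][v-30:v+50,u-40:u+80] if n=="side" else c["image"][v-30:v+70,u-60:u+50]
    ims.append(cv2.resize(cr,(660,440) if n=="side" else (660,600),interpolation=cv2.INTER_CUBIC))
    cv2.imwrite(f"pics/{n}5.png",ims[-1]); print(u,v)
    q=silhouettes(n,"part"); 
    for s in q:
        P=pts(c,s["mask"]); m=np.median(P,0)
        if abs(m[0]-.665)<.06 and abs(m[1]-.134)<.04: print("part",rect(P[(P[:,2]>.026)&(P[:,2]<.045)]))
```

```text
43.2333 [-0.07389225 -0.09806107  0.59615248]
side 128 64 67 332 H [0.6739 0.0335] hc [0.6722 0.033 ] k [0.6252 0.0298] head ang 3.8 4.4 handle ang -0.878744 far [0.4951 0.0307] k-far -0.4
top 130 53 46 245 H [0.6739 0.0335] hc [0.6695 0.0343] k [0.6272 0.023 ] head ang 15.0 12.7 handle ang -0.36776114 far [0.4946 0.0264] k-far -1.5
213 182
part (array([0.66869891, 0.13577935]), (0.1137683242559433, 0.06456336379051208), 0.7721794247627258)
254 152
part (array([0.66262704, 0.13578203]), (0.11092296242713928, 0.056777000427246094), 1.294048547744751)
```

View pics/top5.png

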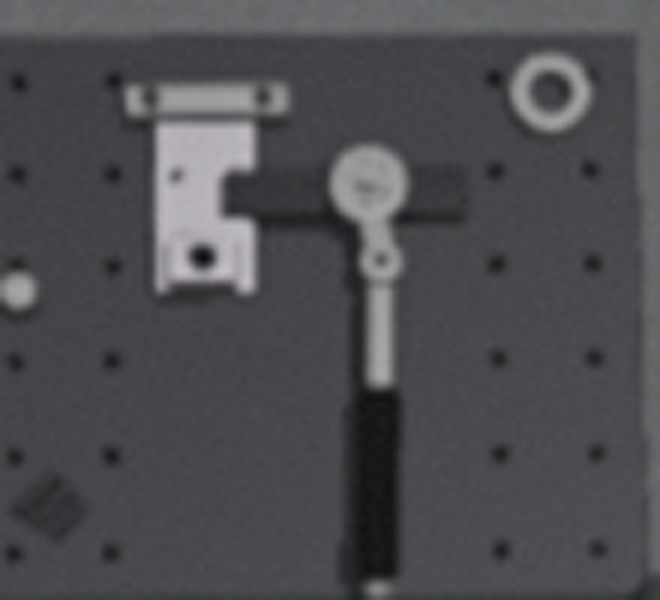

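View pics/side5.png

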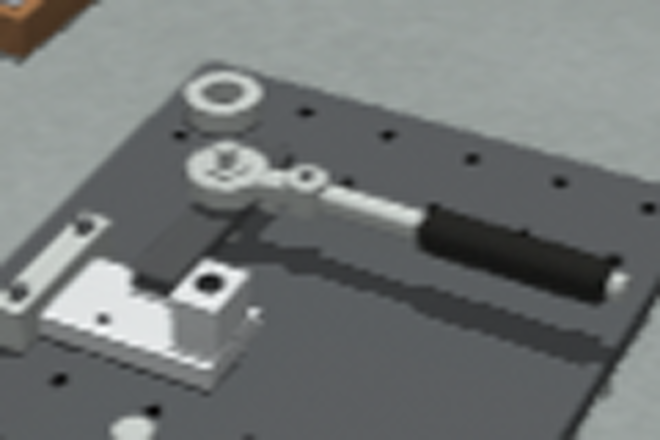

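The wrench is clearly bent. In the top crop, head (370,183) to knuckle (381,260) leans about 8°, and knuckle to handle end (377,588) about −0.7°. That agrees with the estimate from push travel of about 8.2°, so I'm handing in.

```bash
python3 -c "
from station import ctrl
print(ctrl.close_job(), ctrl.get_obs()['time_s'])"
```

```text
the job is handed in; nothing more can be done
the job is handed in; nothing more can be done
```

The part is home against the stop, the wrench's breaking joint has given, and the job was handed in after about 43 s on the robot clock. No verdict was reported.

- **Part:** I gripped it by its block, squared it to the plate and slid it under the strap until it met the stop. I then pressed it from behind, to about 17 N. In the last pictures it sits flush with the stop. Its fitted yaw is 0.8 to 1.3°, against 1.1 to 1.5° for the plate, and it had not moved after the wrench work.
- **Wrench:** I pushed the black grip clockwise with closed fingers. The measured force rose to about 7 N and then levelled off. That reading is probably 1 to 2.5 N low, because the force zero had drifted, so it fits the stated 9.6 N.
- **Bend:** It is probably about 8 to 9°, near the top of the 5 to 9° you asked for but below the 11.5° overrun limit. Push travel gives about 8.2°, and the top picture read by eye gives about 8.8°, give or take 2°.
- **Check that disagreed:** The automatic head-angle fits were too coarse to settle the bend. The side camera gave about 4° and the top camera 13 to 15°, which would put the bend at roughly 5° or 14°, so I relied on the push travel and the picture.

The arm was clear of everything at hand-in. The loose things on the plate looked undisturbed in the last crops; I did not re-check those on the bench.

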